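# One shot of assembly lubricant at the hose-fitting bench

## Robot

A 6-joint arm with a two-finger parallel gripper is mounted at the origin on the work surface. World frame = base frame: x ahead of the robot, y to its left, z up, the work surface at z = 0. Lengths are in m, angles in rad, forces in N, time in s.
With the tool pointing down it reaches from about 0.4 to 0.925 m from the base axis. Payload 12.5 kg.
Tool frame: the origin (TCP) lies between the finger pads; the fingertips stand 22 mm ahead of it and the grasp point (between the pads) lies 3 mm ahead of it; x points along the fingers, z is the direction in which the jaws open and shut, and the axes are right-handed (so a half turn about x gives the same grasp; the last joint's range is limited). The gripper opens to 95 mm and grips with 3 to 60 N. Pads are 20 mm wide; open, the fingers measure 119 mm over their backs; the gripper's body (75 mm by 180 mm) begins 59 mm behind the grasp point.
Start: joints at [1.099, 0.491, 1.559, -0, 1.092, -0.106], TCP at [0.224, 0.584, 0.207] pointing down, gripper open.
Joint ranges: [-3.1, 3.1], [-0.84, 2.19], [0.05, 2.79], [-1.13, 4.28], [0.06, 2.93], [-2.69, 2.69]. Speed limits (rad/s): [2.22, 2.22, 2.79, 3.14, 3.14, 3.14].

## Interface

Orientations are given as a 3x3 rotation matrix whose columns are the frame's x, y, z axes.
In Python, from station import robot gives the robot as it stands.
- The arm moves only by the tool jog_arm, never from a script. Its argument "plan" is a list of rows, each a list of 5 numbers: the finger opening in mm, from 0 to 95.1, then the shift along the tool's x, y, z in mm, then the turn about the tool's x in degrees. In form: [[hand, dx, dy, dz, spin], ...]. A call has 1 to 8 rows; each row is the pose to reach, as a shift and turn from the pose commanded when the call began, along the tool's axes at that moment; what a row does not reach only later rows make up. A row lasts 1/8 s, in which the tool goes at most 62.5 mm and 10.7 degrees, less where a joint would pass 70% of its speed; a pose out of reach is approached as far as the arm can. A call with a gripper value outside its range is refused whole. The fingers move at their own pace and stop on an object; "grip_force" is the grip in N (left out, the last holds). Time passes only in rows, so rows that repeat a pose let the fingers close. It gives the time, the measured TCP pose, the force and the opening at its end, in the units of the state.
- robot.read_state(): the state, without advancing time (a new reading comes with each control period).
- robot.read_camera(name): name is "scene" or "top" or "wrist"; returns the picture (384x512x3 uint8, red, green, blue); there is no depth.
- robot.camera_params(name): a dict with "camera_matrix" (3x3 intrinsics, pixels), "pose" (4x4, takes a point from camera to world coordinates). Camera axes: x right, y down, z forward; pixel columns grow to the right and rows downward; lengths in m; the calibration is good to about 2 mm. A picture is of the moment at which its call begins: read the wrist's pose just before it. camera_params takes no time and is no camera call; for the wrist camera it gives the pose at the moment of the call.
- robot.finish_job(): hands the job in, once; it reports no verdict.
The state is a dict: "clock": time; "q": joint angles; "dq": joint speeds; "effort": joint torques, N m; "position": TCP position; "ee_rot": TCP orientation; "ft_force": force on the tool from outside, world axes, zero at the start; "moment": the same for the moment, N m; "finger_gap": opening from 0.0 (shut) to 1.0 (fully open).
Only numpy, scipy, OpenCV 4.12 (cv2) and the standard library are available. Lean on these libraries where they do the work, as an engineer would, in place of code of your own. Each camera call takes 0.05 s, during which the arm holds its last target. There are 200 camera calls.

## Task

The hose coupling standing on the drip plate needs a shot of assembly lubricant: press the red cap of the lubricant dispenser straight down as far as it goes, keep it down for about a second, then let it spring fully back up. Do not press the blue cap of the cleaner dispenser, and leave the coupling standing where it is.

Things in the scene. Friction and masses are not known exactly. Their poses are not given: they have to be found in the camera images.
- lube_cap_top (a point): centre of the flat top of the RED pump cap, a disc 42 mm across, 16 mm thick, top 158 mm above the bench when up. A 9 mm spout reaches 70 mm from its centre along the point's -x, 10 mm below the top. Site moves with the cap, z up. Fixed aluminium canister below: 72 mm across, red band, neck top at 125 mm; its 8 mm thick, 90 mm wide base plate reaches 125 mm along -x, 50 mm along +x.
- lube_cap (a joint): how far the red cap is pressed down, in m: 0 = fully up, 0.015 = down on its stop. Sprung: about 2 N starts it moving, about 5 N brings it to the stop; it rises by itself when released. At least 0.010, kept for 0.4 s, counts as a shot.
- cleaner_cap_top (a point): centre of the top face of the BLUE pump cap of the cleaner dispenser: same shape, size, height and spring as the lubricant's, but with blue cap, spout and band; also fixed, at least 200 mm from the red one. Not to be pressed.
- coupling_center (a point): centre of the small loose brass hose coupling with a red plastic upper end, 22 mm across and 38 mm tall, standing upright on the lubricant dispenser's plate under the end of the red spout, top 46 mm above the bench. The point is half-way up; its z is up.
Not all that is in view belongs to the job. Of the things like the part that bears coupling_center, leave any that is orange or white; of the rest the smaller one is meant.

How it is judged:
By the outcome, as a careful person would: the job done as asked, in the order asked, and still so for the second after the job is handed in, with the robot touching nothing.
It also fails if it takes over 29 s, if anything falls off the work surface, if the arm or the gripper's body presses on something with over 40 N, if the wrist force passes 120 N, or if a joint passes its speed limit or range.

## Working session

There is one attempt and no reset: what is moved stays moved. The work goes in short steps, Python scripts to look and compute and a tool call to move; the robot and the scene stay as the last step left them, time stands still between calls to the robot, and variables do not carry over. Pictures are saved under pics/ and viewed, about 8 in all and at most 12, crops included, and the job is handed in when it is done.

Besides the shell and the picture viewer there is one more tool, called after ">>>" as a command line: name --pt "numbers of a row" for each row, then --argument value for the rest. jog_arm: Moves the arm, as the interface text tells. Its arguments: {"type":"object","properties":{"plan":{"type":"array"},"grip_force":{"type":"number"}},"required":["plan"]}

```bash
mkdir -p pics
cat > h.py <<'E'
import numpy as np, cv2
from station import robot
def shot(n,f):
    p=robot.camera_params(n); im=robot.read_camera(n)
    cv2.imwrite(f'pics/{f}.png',im[:,:,::-1]); return im,p
def ray(p,u,v,z):
    K=np.array(p['camera_matrix']);T=np.array(p['pose'])
    d=T[:3,:3]@np.linalg.solve(K,[u,v,1]);o=T[:3,3]
    return o+d*(z-o[2])/d[2]
def proj(p,X):
    K=np.array(p['camera_matrix']);T=np.array(p['pose'])
    c=K@(T[:3,:3].T@(np.array(X)-T[:3,3])); return c[:2]/c[2]
E
python3 - <<'E'
from h import *
a,p=shot('scene','s0');b,q=shot('top','t0')
cv2.imwrite('pics/both0.png',cv2.resize(np.hstack([a,b])[:,:,::-1],(800,300),interpolation=cv2.INTER_AREA))
s=robot.read_state();print(s['clock'],s['position'],s['ee_rot'])
print(q['pose'],p['pose'])
E
```

```text
0.1 [0.22344655 0.58347124 0.20682983] [[-4.34309096e-04 -9.33826073e-01  3.57727099e-01]
 [-8.56305066e-04  3.57727349e-01  9.33825685e-01]
 [-9.99999539e-01  9.92454622e-05 -9.55004238e-04]]
[[-2.93579062e-02 -9.72133686e-01  2.32581619e-01  4.09141137e-01]
 [-9.99568907e-01  2.84739151e-02 -7.15790941e-03 -1.37068962e-02]
 [ 3.35935601e-04 -2.32691496e-01 -9.72550541e-01  9.74131604e-01]
 [ 0.00000000e+00  0.00000000e+00  0.00000000e+00  1.00000000e+00]] [[-0.2180245   0.73688815 -0.63989153  1.05930597]
 [ 0.97578085  0.17655489 -0.12915147  0.08425889]
 [ 0.01780579 -0.65255208 -0.75753464  0.66117831]
 [ 0.          0.          0.          1.        ]]
```

View pics/t0.png

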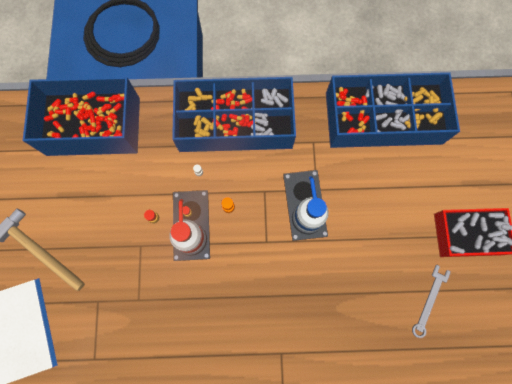

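View pics/s0.png

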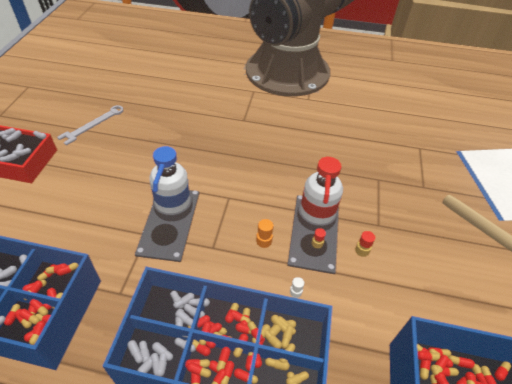

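The views show these candidates for the cap in top: red (180,232) and blue (317,207). Candidates for the coupling are a red/brass one on the plate under the spout (186,211), a larger red/brass one off the plate (150,215), orange (228,204) and white (197,169). I choose the red cap and the on-plate coupling, and I'll measure them and check a crop.

Run:
```python
from h import *
P={n:robot.camera_params(n) for n in('top','scene')}
def cap(n,f,roi,z,blue=False):
    im=cv2.imread(f'pics/{f}.png'); h=cv2.cvtColor(im,cv2.COLOR_BGR2HSV)
    H,S,V=cv2.split(h)
    m=((H>100)&(H<125)&(S>170)&(V>120)) if blue else (((H<5)|(H>174))&(S>170)&(V>120))
    k=np.zeros_like(m);x0,y0,x1,y1=roi;k[y0:y1,x0:x1]=1
    m=(m&k).astype(np.uint8)
    o=cv2.morphologyEx(m,cv2.MORPH_OPEN,cv2.getStructuringElement(2,(9,9)))
    c=max(cv2.findContours(o,0,1)[0],key=cv2.contourArea);e=cv2.fitEllipse(c)
    print(n,e,cv2.boundingRect(c),ray(P[n],*e[0],z)); return e
cap('top','t0',(165,195,212,262),.154)
cap('top','t0',(290,175,340,240),.154,True)
cap('scene','s0',(310,150,350,200),.152)
# spout end / coupling
print('coupling',ray(P['top'],186,211,.046),'scene',ray(P['scene'],319,234,.046))
print('big',ray(P['top'],150,215,.046),'cap by eye',ray(P['top'],180,232,.155))
a=cv2.imread('pics/t0.png')[150:270,130:250];b=cv2.imread('pics/s0.png')[150:270,270:390]
cv2.imwrite('pics/c0.png',cv2.resize(np.hstack([a,b]),(800,400),interpolation=2))
```

```text
top ((180.11036682128906, 231.1060791015625), (17.48668670654297, 17.81788444519043), 123.51203918457031) (171, 222, 19, 19) [0.52577092 0.136575   0.154     ]
top ((316.2834167480469, 207.25120544433594), (16.654565811157227, 17.928050994873047), 37.596134185791016) (308, 198, 18, 19) [ 0.56884671 -0.15601271  0.154     ]
scene ((328.78594970703125, 166.95069885253906), (20.11312484741211, 22.00784683227539), 112.28326416015625) (318, 157, 23, 22) [0.53193896 0.13647577 0.152     ]
coupling [0.58988291 0.1427356  0.046     ] scene [0.60210868 0.14323689 0.046     ]
big [0.5825649  0.22996033 0.046     ] cap by eye [0.52373048 0.13659878 0.155     ]
```

View pics/c0.png

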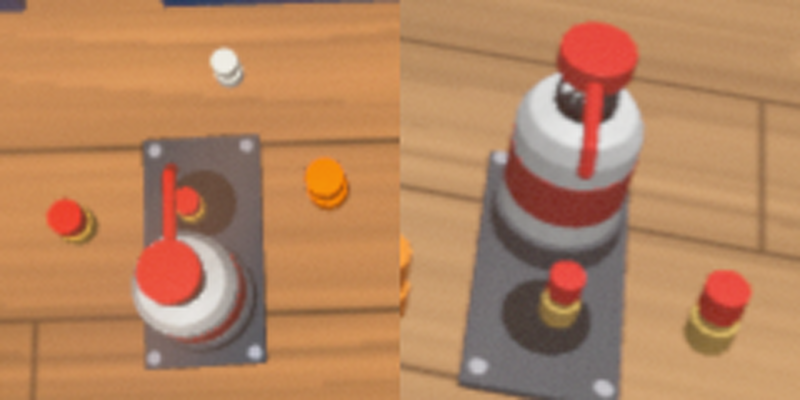

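Choice confirmed: the small red/brass coupling stands on the plate and the red cap is at about (0.526, 0.137). Next I approach high with the fingers shut.

>>> jog_arm --pt "0 -10 -25 -17 0" --pt "0 -20 -70 -49 0" --pt "0 -20 -120 -84 0" --pt "0 -20 -175 -122 0" --pt "0 -20 -230 -160 0" --pt "0 -20 -280 -195 0" --pt "0 -20 -320 -223 0" --pt "0 -20 -340 -237 0" --grip_force 20

```text
clock: 1.1
position: [0.4575, 0.2383, 0.2272]
ee_rot: [[-0.0, -0.933, 0.36], [-0.0, 0.36, 0.933], [-1.0, 0.0, -0.0]]
ft_force: [0.0, -0.0, -0.0]
finger_gap: 0.218
```

Run:
```python
from h import *
w,p=shot('wrist','w1');s=robot.read_state()
R=np.array(s['ee_rot']);t=np.array([.526,.1366,.185])
print(s['clock'],s['position'],s['finger_gap'],s['ft_force'],R,R.T@(t-s['position'])*1000)
print(proj(p,[.526,.1366,.158]),proj(p,[.596,.1366,.148]),proj(p,np.array(s['position'])+R[:,0]*.022))
```

```text
1.15 [0.45835195 0.23743904 0.22711266] 0.170311556040403 [ 1.25630354 -1.59387045 -0.07494396] [[ 1.41099060e-04 -9.32890745e-01  3.60159462e-01]
 [-6.30592279e-04  3.60159311e-01  9.32890601e-01]
 [-9.99999791e-01 -3.58743763e-04 -5.37455561e-04]] [ 42.18578486 -99.41125134 -69.68507398]
[169.54010387 315.16618981] [203.75839205 370.16340526] [250.98064776 223.65207008]
```

View pics/w1.png

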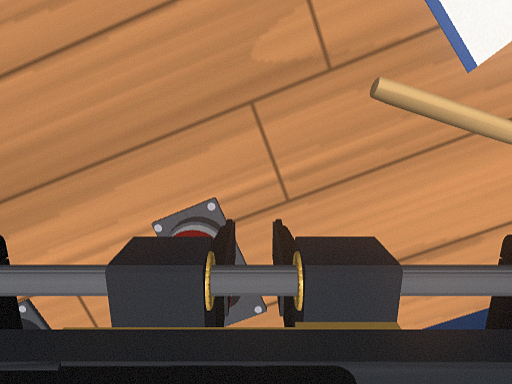

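>>> jog_arm --pt "0 0 -30 -21 0" --pt "0 0 -70 -48 0" --pt "0 0 -95 -66 0" --pt "0 0 -104 -72 0" --pt "0 10 -104 -72 0" --pt "0 20 -104 -72 0" --pt "0 28 -104 -72 0" --pt "0 28 -104 -72 0"

```text
clock: 2.15
position: [0.5271, 0.1368, 0.1986]
ee_rot: [[-0.001, -0.934, 0.357], [-0.0, 0.357, 0.934], [-1.0, 0.001, -0.001]]
ft_force: [0.5, 0.4, 0.1]
finger_gap: 0.003
```

Run:
```python
from h import *
a,p=shot('scene','s2');b,q=shot('top','t2');s=robot.read_state()
R=np.array(s['ee_rot']);t=np.array([.527,.1365,.180])
print(s['clock'],s['position'],s['finger_gap'],s['ft_force'],R.T@(t-s['position'])*1000)
tip=np.array(s['position'])+R[:,0]*.022
print(proj(p,tip)-[255,90],proj(q,tip)-[100,170],proj(p,[.527,.1365,.158])-[255,90])
cv2.imwrite('pics/c2.png',cv2.resize(np.hstack([a[90:240,255:405],b[150:300,105:255]])[:,:,::-1],(800,400),interpolation=2))
```

```text
2.25 [0.52758816 0.13661937 0.19939996] 0.0062292206171113305 [-0.37066899  0.53090577  1.05246171] [19.39989077  0.50770331 -0.32395167]
[76.76551673 64.89574771] [78.04592755 58.68825013] [74.64175426 72.62305062]
```

View pics/c2.png

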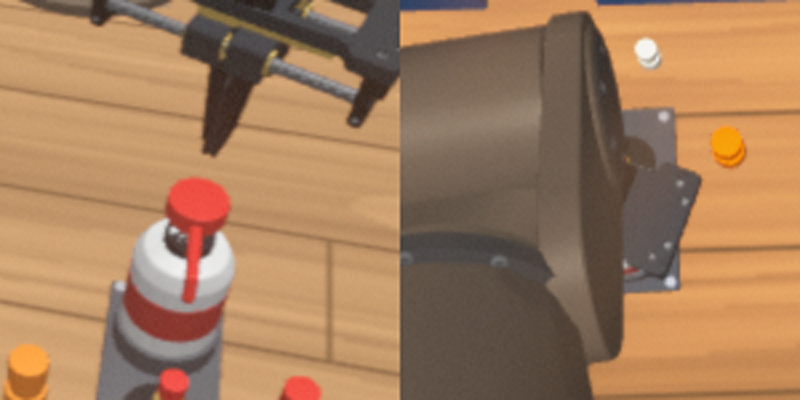

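The cap's top centre matches its predicted pixel in scene, at (74,73) in the crop. The fingertip shows about 7 px higher than predicted, so I'll lower it slowly and watch the force.

>>> jog_arm --pt "0 8 0 0 0" --pt "0 16 0 0 0" --pt "0 20 0 0 0" --pt "0 23 0 0 0" --pt "0 23 0 0 0"

```text
clock: 2.88
position: [0.5276, 0.1363, 0.1762]
ee_rot: [[-0.0, -0.934, 0.358], [0.0, 0.358, 0.934], [-1.0, 0.0, -0.0]]
ft_force: [-0.1, -0.8, -0.1]
finger_gap: 0.004
```

Run:
```python
from h import *
a,p=shot('scene','s3');s=robot.read_state()
print(s['clock'],s['position'],s['ft_force'],s['moment'])
R=np.array(s['ee_rot']);print(proj(p,np.array(s['position'])+R[:,0]*.022)-[270,100])
cv2.imwrite('pics/c3.png',cv2.resize(a[100:260,270:390][:,:,::-1],(450,600),interpolation=2))
```

```text
2.925 [0.52769246 0.13629316 0.17635919] [-0.16192177  1.22955363  0.61718119] [-0.05656154  0.01496838  0.05154319]
[59.11475038 64.33323496]
```

View pics/c3.png

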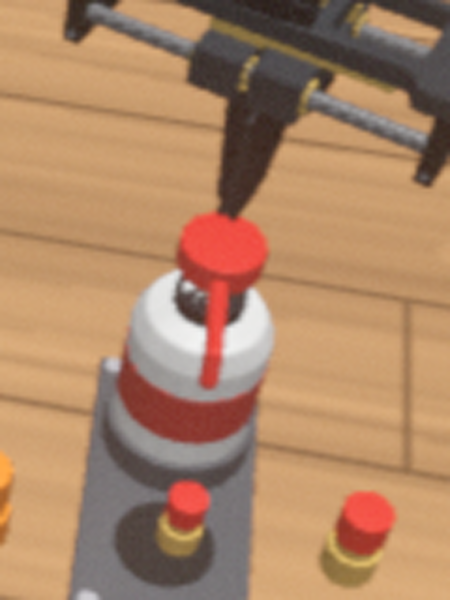

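The tip shows about 7 px (≈15 mm) from its prediction, yet there is no contact. I'll cross-check the cameras against the robot using the plate screws seen in the earlier wrist image, and the base.

Run:
```python
from h import *
q=robot.camera_params('top');p=robot.camera_params('scene');w=robot.camera_params('wrist');s=robot.read_state()
# rebuild wrist camera pose at the time of w1 from hand-eye transform
def T(R,t): M=np.eye(4);M[:3,:3]=R;M[:3,3]=t;return M
X=np.linalg.inv(T(s['ee_rot'],s['position']))@np.array(w['pose'])
R1=np.array([[0,-.9329,.3602],[-.0006,.3602,.9329],[-1,0,0]])
w1=dict(camera_matrix=w['camera_matrix'],pose=T(R1,[.4578,.2380,.2272])@X)
for n,u in(('top',(175.9,257.4)),('top',(206.5,255.6)),('top',(176.2,194.7)),('top',(203.8,193.5))):
    print(n,ray(q,*u,.009))
for u in((212,206),(157,228),(262,309)): print('wrist',ray(w1,*u,.009))
f=lambda u,v:(270+u/1,150+v/1)
for u in((500/3.333-120,158/3.333),(478/3.333-120,367/3.333),(603/3.333-120,387/3.333)): print('scene',ray(p,*f(*u),.009))
print('base in scene',proj(p,[0,0,0]))
```

```text
top [0.48166522 0.1725824  0.009     ]
top [0.48384188 0.09732426 0.009     ]
top [0.64020094 0.17445022 0.009     ]
top [0.6412887  0.10395509 0.009     ]
wrist [0.48503982 0.17301894 0.009     ]
wrist [0.48680591 0.09654401 0.009     ]
wrist [0.64403967 0.17957992 0.009     ]
scene [0.48927627 0.09868409 0.009     ]
scene [0.6452426  0.10563626 0.009     ]
scene [0.6421102 0.1751133 0.009    ]
base in scene [286.74630512  69.67575246]
```

The cameras and the robot agree to a few mm, and the plate geometry also puts the cap at (0.527, 0.137). So the tips must sit higher than listed, and I'll keep lowering until the force shows contact.

>>> jog_arm --pt "0 3 0 0 0" --pt "0 6 0 0 0" --pt "0 8 0 0 0" --pt "0 8 0 0 0"

```text
clock: 3.42
position: [0.5276, 0.1363, 0.1681]
ee_rot: [[-0.0, -0.934, 0.358], [0.0, 0.358, 0.934], [-1.0, 0.0, -0.0]]
ft_force: [0.3, -0.3, -0.2]
finger_gap: 0.005
```

Run:
```python
from h import *
F=[]
for i in range(4):
    a,p=shot('scene','s4');s=robot.read_state();F.append(s['ft_force'])
print(s['clock'],s['position'],np.mean(F,0))
cv2.imwrite('pics/c4.png',cv2.resize(a[100:260,270:390][:,:,::-1],(450,600),interpolation=2))
```

```text
3.625 [0.52768683 0.13631685 0.16841995] [0.26720911 0.14630189 0.00769523]
```

View pics/c4.png

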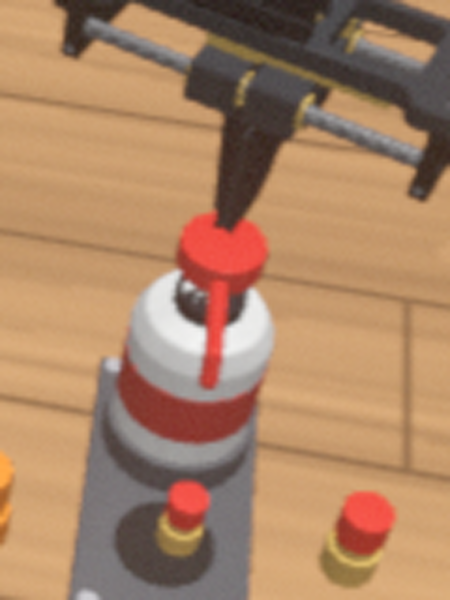

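The tip, at (228,228), now draws over the cap top, whose centre is near (222,243), and there is still no contact. It needs about 10 mm more.

>>> jog_arm --pt "0 3 0 0 0" --pt "0 6 0 0 0" --pt "0 9 0 0 0" --pt "0 11 0 0 0" --pt "0 11 0 0 0"

```text
clock: 4.25
position: [0.5276, 0.1363, 0.1572]
ee_rot: [[-0.0, -0.934, 0.358], [0.0, 0.358, 0.934], [-1.0, 0.0, -0.0]]
ft_force: [-0.2, -0.4, 0.4]
finger_gap: 0.005
```

Run:
```python
from h import *
F=[]
for i in range(4):
    a,p=shot('scene','s5');s=robot.read_state();F.append(s['ft_force'])
print(s['clock'],s['position'],np.mean(F,0))
cv2.imwrite('pics/c5.png',cv2.resize(a[100:260,270:390][:,:,::-1],(450,600),interpolation=2))
```

```text
4.45 [0.52771101 0.13631399 0.15743045] [-0.18798083 -0.25356725  0.13484775]
```

View pics/c5.png

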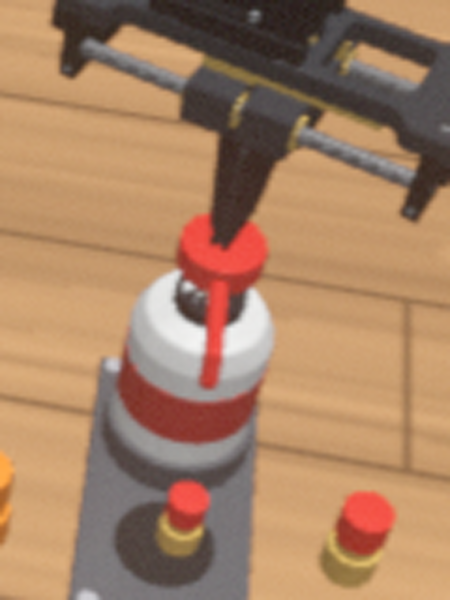

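The tip, at (220,246), is now at the cap centre with no force yet, so contact is imminent.

>>> jog_arm --pt "0 2 0 0 0" --pt "0 4 0 0 0" --pt "0 5 0 0 0" --pt "0 5 0 0 0"

```text
clock: 4.95
position: [0.5276, 0.1363, 0.1522]
ee_rot: [[-0.0, -0.934, 0.358], [0.0, 0.358, 0.934], [-1.0, 0.0, -0.0]]
ft_force: [-0.1, -0.4, -0.4]
finger_gap: 0.005
```

Run:
```python
from h import *
F=[]
for i in range(4):
    a,p=shot('scene','s6');s=robot.read_state();F.append(s['ft_force'])
print(s['clock'],s['position'],np.mean(F,0))
d=np.abs(a.astype(int)-cv2.imread('pics/s5.png')[:,:,::-1]).sum(2)[100:200,310:350]
im=cv2.cvtColor(a,cv2.COLOR_RGB2HSV);m=((im[...,0]<5)|(im[...,0]>174))&(im[...,1]>170)&(im[...,2]>120)
print('spout end row',np.where(m[150:210,318:340].any(1))[0].max()+150)
```

```text
5.15 [0.52765982 0.13629963 0.15239282] [ 0.27732177 -0.18089098  0.31700587]
spout end row 209
```

Run:
```python
from h import *
A=[cv2.imread(f'pics/{f}.png')[145:215,300:360] for f in('s2','s5','s6')]
cv2.imwrite('pics/c6.png',cv2.resize(np.hstack(A),(780,303),interpolation=0))
p=robot.camera_params('scene')
for z in(.158,.155,.150,.143):print(z,proj(p,[.527,.1365,z])-[300,145])
```

```text
0.158 [29.64175426 17.62305062]
0.155 [29.32798772 18.82628503]
0.15 [28.80943838 20.81482213]
0.143 [28.09255421 23.56393519]
```

View pics/c6.png

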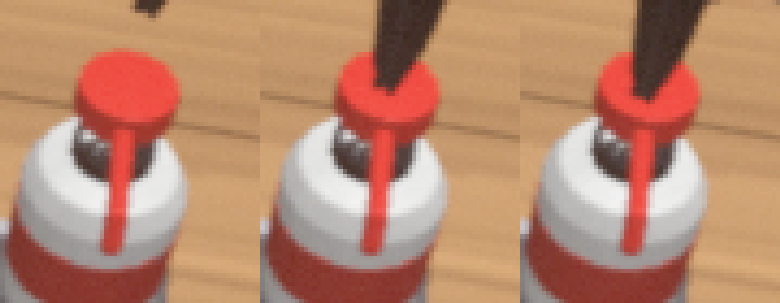

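The cap hasn't moved. Allowing for the front corner of the pad (about 4 px), the tip still hovers just above it, so I continue down.

>>> jog_arm --pt "0 2 0 0 0" --pt "0 4 0 0 0" --pt "0 6 0 0 0" --pt "0 6 0 0 0"

```text
clock: 5.65
position: [0.5278, 0.1363, 0.1463]
ee_rot: [[0.0, -0.934, 0.358], [0.0, 0.358, 0.934], [-1.0, -0.0, 0.0]]
ft_force: [0.2, 0.2, 3.7]
finger_gap: 0.006
```

```bash
cat > m.py <<'E'
import sys
from h import *
F=[]
for i in range(2):
    a,p=shot('scene',sys.argv[1]);s=robot.read_state();F.append(s['ft_force'])
print(s['clock'],s['position'],np.mean(F,0))
# spout end: bright-red run end along column ~326 (band is darker)
h=cv2.cvtColor(a,cv2.COLOR_RGB2HSV)
for f in('s0',sys.argv[1]):
    r=cv2.imread(f'pics/{f}.png')[...,2].astype(int);b=cv2.imread(f'pics/{f}.png').astype(int)
    m=((r>175)&(b[...,1]<110)).astype(np.uint8);k=np.zeros_like(m);k[150:215,314:346]=m[150:215,314:346]
    n,l,st,c=cv2.connectedComponentsWithStats(k);i=1+st[1:,4].argmax();print(f,st[i],c[i])
E
python3 m.py s7
```

```text
5.75 [0.5277675  0.13633017 0.14642431] [0.78572481 0.22089621 2.67850689]
s0 [318 157  24  17 302] [329.35761589 164.60264901]
s7 [317 159  24  46 333] [327.88888889 175.64564565]
```

Contact: about 3 N, and the cap edge has moved 2 px (about 5 mm). Now the full press, in small steps by force.

>>> jog_arm --pt "0 4 0 0 0" --pt "0 8 0 0 0" --pt "0 9 0 0 0"

```text
clock: 6.12
position: [0.5278, 0.1364, 0.1371]
ee_rot: [[0.0, -0.934, 0.358], [0.0, 0.358, 0.934], [-1.0, -0.0, 0.0]]
ft_force: [0.5, 0.3, 5.0]
finger_gap: 0.007
```

>>> jog_arm --pt "0 1.5 0 0 0"

```text
clock: 6.25
position: [0.5278, 0.1363, 0.1359]
ee_rot: [[0.0, -0.934, 0.358], [0.0, 0.358, 0.934], [-1.0, -0.0, 0.0]]
ft_force: [-0.3, -0.2, 13.2]
finger_gap: 0.005
```

It read 13 N, so the cap is on its stop. I hold for about a second and take a picture meanwhile.

>>> jog_arm --pt "0 0 0 0 0" --pt "0 0 0 0 0" --pt "0 0 0 0 0" --pt "0 0 0 0 0" --pt "0 0 0 0 0" --pt "0 0 0 0 0"

```text
clock: 7.0
position: [0.5277, 0.1363, 0.136]
ee_rot: [[0.0, -0.934, 0.358], [0.0, 0.358, 0.934], [-1.0, -0.0, 0.0]]
ft_force: [0.4, 0.5, 5.6]
finger_gap: 0.007
```

```bash
python3 m.py s8
```

```text
7.1 [0.52773788 0.13634218 0.13599205] [ 0.68185835 -0.01284922  5.56981955]
s0 [318 157  24  17 302] [329.35761589 164.60264901]
s8 [316 163  24  45 332] [326.81325301 179.86144578]
```

>>> jog_arm --pt "0 -10 0 0 0" --pt "0 -25 0 0 0" --pt "0 -45 0 0 0" --pt "0 -65 0 0 0" --pt "0 -80 0 0 0" --pt "0 -85 0 0 0" --pt "0 -85 0 0 0"

```text
clock: 7.98
position: [0.5275, 0.1363, 0.2208]
ee_rot: [[-0.0, -0.934, 0.358], [0.0, 0.358, 0.934], [-1.0, 0.0, 0.0]]
ft_force: [0.2, 0.0, 0.4]
finger_gap: 0.007
```

```bash
python3 m.py s9
python3 - <<'E'
import cv2,numpy as np
A=[cv2.imread(f'pics/{f}.png')[140:270,280:390] for f in('s0','s8','s9')]
cv2.imwrite('pics/c9.png',cv2.resize(np.hstack(A),(792,312),interpolation=2))
E
```

```text
8.075 [0.52734805 0.13624916 0.22021774] [ 0.35567969  0.43546034 -0.75426377]
s0 [318 157  24  17 302] [329.35761589 164.60264901]
s9 [318 157  24  46 425] [328.67529412 171.09176471]
```

View pics/c9.png

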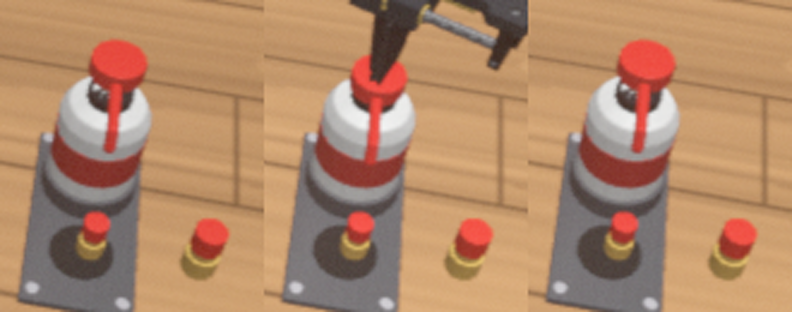

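The cap edge dropped 6 px when held (the 15 mm stop predicts 5.9) and came back to its start row. The coupling is unmoved. I'm handing in the job.

```bash
python3 -c "
from h import *
print(robot.finish_job())"
```

```text
the job is handed in; nothing more can be done
None
```

I pressed the red lubricant cap straight down to its stop with closed fingers, held it there for about 0.85 s, then let it up and lifted the tool clear. I handed the job in at about 8 s.

**Checks that passed**
- **Full press:** in the scene camera the cap edge dropped 6 px, against 5.9 px predicted for the full 15 mm. The force peaked at 13 N on reaching the stop and settled at about 5.6 N.
- **Spring-back:** the cap edge returned to its starting row, and the tool was clear with the force back to sensor noise.
- **Coupling and blue cap:** the coupling stands where it was in the before and after pictures. I never went near the blue cap.

**Check that disagreed:** contact came about 25–30 mm lower than the listed 22 mm fingertip offset predicted. The plate-screw positions agreed across the cameras to within about 6 mm, so I took the fingers to be effectively shorter than listed. I did not explain the difference, and found contact by force and camera instead.

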